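Clamp a guitar neck block in the bench jig with its ball knob

ROBOT

A 6-joint arm with a two-finger parallel gripper is mounted at the origin on the work surface. World frame = base frame: x ahead of the robot, y to its left, z up, the work surface at z = 0. Lengths are in m, angles in rad, forces in N, time in s.
With the tool pointing down it reaches from about 0.3 to 0.775 m from the base axis. Payload 14.6 kg.
Tool frame: the origin (TCP) lies at the very end of the fingers, on their centre line; the grasp point (between the pads) lies 19 mm behind it; z points along the fingers, y is the line along which they close (so a half turn about z gives the same grasp; the last joint's range is limited). The gripper opens to 94 mm and grips with 3 to 60 N. Pads are 16 mm wide; open, the fingers measure 119 mm over their backs; the gripper's body (75 mm by 177 mm) begins 78 mm behind the grasp point.
Start: joints at [1.189, 0.3, 1.521, -0, 1.321, -0.067], TCP at [0.17, 0.523, 0.205] pointing down, gripper open.
Joint ranges: [-3.03, 3.03], [-0.79, 2.21], [0.23, 2.52], [-1.04, 4.18], [0, 3.07], [-2.55, 2.55]. Speed limits (rad/s): [2.22, 2.22, 2.57, 3.14, 3.14, 3.14].

INTERFACE

Orientations are given as [roll, pitch, yaw] about the fixed x, y, z axes, in that order (R = Rz(yaw) Ry(pitch) Rx(roll)).
In Python, from station import ctrl gives the robot as it stands.
- The arm moves only by the tool move_arm, never from a script. Its argument "increments" is a list of rows, each a list of 7 numbers: the opening, from 0 (shut) to 1 (fully open), then the shift along the tool's x, y, z in units of 50 mm (1.0 is 50 mm), then the turn, a rotation vector about the tool's x, y, z in rad. In form: [[claw, tx, ty, tz, rx, ry, rz], ...]. A call has 1 to 20 rows; each row shifts and turns the commanded pose from where the row before left it, along the tool's axes as they then stand; what a row does not reach is not made up. A row lasts 1/10 s, in which the tool goes at most 50 mm and 8.59 degrees, less where a joint would pass 70% of its speed; a pose out of reach is approached as far as the arm can. A call is refused whole if a number of a shift passes 1 or a number of a turn 0.15, either way. A call with a gripper value outside its range is refused whole. The fingers move at their own pace and stop on an object; "force" is the grip in N (left out, the last holds). Time passes only in rows, so rows that do not move let the fingers close. It gives the time, the measured TCP pose, the force, the opening and the grip force at its end, in the units of the state.
- ctrl.get_obs(): the state, without advancing time (a new reading comes with each control period).
- ctrl.camera(name): name is "scene" or "top" or "wrist"; returns a dict with "color" (420x560x3 uint8, blue, green, red), "K" (3x3 intrinsics, pixels), "pose" (4x4, takes a point from camera to world coordinates); the wrist camera has in their place "tool_from_camera" (4x4, takes a point from camera to tool coordinates, whose origin is the TCP and whose axes are the flange's). Camera axes: x right, y down, z forward; pixel columns grow to the right and rows downward; lengths in m; the calibration is good to about 2 mm. The wrist camera is an equidistant fisheye: a pixel r from the principal point sees the ray r / f radians off the axis. A picture is of the moment at which its call begins: read the wrist's pose just before it. There is no depth.
- ctrl.hand_in(): hands the job in; it is judged then, once.
Trained networks look in a picture, given as the dict that the camera call returned (one of the last four; its "shot" number tells which), for a name from the list of things; names that differ only in an ending like _2 or _b are one class to them, and where a whole thing is asked for, a point or a joint stands for the part that bears it (a point fixed in the world has none). Each returns a list of dicts, best first, with "conf" (0 to 1); they miss things now and then, are a little off and sometimes report something else, mostly with a low value. They report only what shows in the picture. A call takes as long as a camera call.
- ctrl.cut_out(name, picture): "mask" (420x560 bool, what is visible of it) and "centre" ([row, column] in pixels, amid what is visible of it).
The state is a dict: "time_s": time; "qpos": joint angles; "joint_vel": joint speeds; "tau": joint torques, N m; "ee_pos": TCP position; "eef_rot": TCP orientation; "force": force on the tool from outside, world axes, zero at the start; "moment": the same for the moment, N m; "grip_width": finger opening in m; "grip_force": force on a finger pad.
Only numpy, scipy, OpenCV 4.12 (cv2) and the standard library are available. Lean on these libraries where they do the work, as an engineer would, in place of code of your own. Each camera call takes 0.05 s, during which the arm holds its last target. There are 200 camera calls.

TASK

Stand the grooved wooden neck block in the clamping jig, hard up against its end stop, and then turn the smooth black ball knob clockwise so that the jaw clamps the block against the fence with the sprung pad squeezed about half-way in (about 10 N). Turn by feel: do not bottom the pad's spring or ram the block into the jig, and leave the other things on the bench where they are.

Things in the scene. Friction and masses are not known exactly. Their poses are not given: they have to be found in the camera images.
- block_center (a point): Centre (half-way up) of the loose neck block: a brown wooden block standing upright on the bench, 60 mm long (its x), 40 mm wide (its y), 64 mm tall (z), about 0.09 kg, with a 14 mm wide, 8 mm deep upright groove down one of its two end faces. It may go into the jig either way round, its 60 mm length along the end-stop direction.
- neck_block: The same neck block, origin at the centre of its underside, z up.
- jig: Clamping jig fixed to the bench, turned by some yaw; origin at the centre of the underside of its plywood base (120 mm along x, 270 along y, 12 thick; the block stands on it at z = 12 mm). In jig axes: fence at the +y end, end stop on the +x side, both with their tops at z = 32 mm; jaw (50 mm wide, top at z = 32) on the -y side of the pocket, moving to +y; ball knob beyond it at y = -75 mm.
- seat (a point): Where the block's centre is when it is seated: jig x = 0, y = +40 mm, z = 44 mm; axes as the jig's. The block then touches end stop (+x) and fence (+y).
- ball (a point): Centre of the ball knob: smooth black ball, 45 mm diameter, on a 16 mm thick upright stem, 85 mm above the bench; it turns about the upright axis through this point. Slippery (friction about 0.35): grip it across its widest part, level with this centre, and firmly (60 N or more), or it slips. Clockwise from above closes the jaw; it stays where it is left.
- glue_bottle: Bystander: white glue bottle, 54 mm diameter, 140 mm tall, standing; origin at its underside.
- spool_clamp: Bystander: light wooden spool, 52 mm diameter, 90 mm tall, standing; origin at its underside.
- mug: Bystander: white mug, 76 mm diameter, 90 mm tall; origin at its underside.
- glue_brush: Bystander: brush lying on the bench beyond the jig; origin at its underside.
- fence_face (a point): Middle of the wooden fence's inner face (jig x = 0, y = +60 mm, z = 22 mm; axes as the jig's). The fence is 100 mm wide along x, 20 mm tall above the base, 15 mm thick.
- stop_face (a point): Middle of the wooden end stop's inner face (jig x = +30 mm, y = +40 mm, z = 22 mm; axes as the jig's). The stop is 40 mm wide along y, 20 mm tall above the base, 12 mm thick.
- knob_base (a point): Top of the 46 x 46 mm metal gear housing under the knob, 45 mm above the bench, on the knob's axis. The jaw moves 15 mm per radian. The knob's own friction is 0.35 Nm against either sense of turning (so it stays where left); clamping adds 0.015 Nm per newton that pushes back counter-clockwise (0.15 Nm at 10 N). Whole travel 2.3 rad, starting 0 to 0.67 rad from fully open.
- pad_open (a point): Centre of the pad's clamping face when the jaw is fully open (jig x = 0, y = -2 mm, z = 22 mm; axes as the jig's; fixed to the jig). The wooden pad is 44 mm wide (x), 8 thick (y), 18 tall, on two spring plungers in front of the steel jaw. It starts 0 to 10 mm ahead (+y) of this, that is 12 to 22 mm short of the near face of a seated block; how far is not measured.
- pad_meets (a point): Where the centre of the pad's face meets a seated block (jig x = 0, y = +20 mm, z = 22 mm; axes as the jig's; fixed to the jig). The pad then stays there while the jaw behind goes on and squeezes the spring: 3 N per mm, bottoming at 7 mm (21 N); half-way is 3.5 mm, 10 N, 0.23 rad of the knob after meeting.
- screwdriver: Bystander: red-handled screwdriver lying on the bench near the knob end of the jig; origin at its underside.
- lacquer_can: Bystander: plain metal can, 80 mm diameter, 110 mm tall; origin at its underside.
- maple_offcut: Bystander: light wooden strip 130 x 30 x 12 mm lying near the robot; origin at its underside.

How it is judged:
By the outcome, as a careful person would: the job done as asked, in the order asked, and still so for the second after the job is handed in, with the robot touching nothing.
It also fails if it takes over 72 s, if anything falls off the work surface, if the arm or the gripper's body presses on something with over 40 N, if the wrist force passes 120 N, or if a joint passes its speed limit or range.

## Working session

There is one attempt and no reset: what is moved stays moved. The work goes in short steps, Python scripts to look and compute and a tool call to move; the robot and the scene stay as the last step left them, time stands still between calls to the robot, and variables do not carry over. Pictures are saved under pics/ and viewed, at most 10 in all, crops included, and the job is handed in when it is done.

Besides the shell and the picture viewer there is one more tool, called after ">>>" by a JSON object that holds its "method" and its "body", one argument or row to a line. move_arm: Moves the arm, as the interface text tells. Its arguments: {"type":"object","properties":{"increments":{"type":"array","items":{"type":"array","items":{"type":"number"}}},"force":{"type":"number"}},"required":["increments"]}

```bash
ls; mkdir -p pics; python3 - <<'E'
from station import ctrl
import cv2,pickle
o=ctrl.get_obs();print(o)
d={}
for n in("top","scene"):
    c=ctrl.camera(n);d[n]=c;cv2.imwrite(f"pics/{n}0.png",c["color"]);print(n,c["K"].tolist(),c["pose"].round(4).tolist())
    for k in["neck_block","jig","ball","glue_bottle","spool_clamp","mug","glue_brush","screwdriver","lacquer_can","maple_offcut","knob_base"]:
        r=ctrl.cut_out(k,c);print(k,[(round(x["conf"],2),x["centre"],int(x["mask"].sum())) for x in r[:2]])
        d[n,k]=r
pickle.dump(d,open("d0.pkl","wb"))
E
```

```text
pics
{'time_s': 0.0, 'qpos': array([ 1.18939989e+00,  3.00457402e-01,  1.52158071e+00,  3.80321012e-05,
        1.32074663e+00, -6.66053979e-02]), 'joint_vel': array([-0.00033934, -0.00176675,  0.00051808,  0.0005655 , -0.00091188,
        0.00069319]), 'tau': array([ 1.73451699e-03, -5.31806266e+01, -3.52745068e+01,  7.08763953e-02,
        2.43299321e-02, -1.34949869e-04]), 'ee_pos': array([0.17018341, 0.52271932, 0.20489402]), 'eef_rot': array([-3.14040567e+00, -1.16096866e-04,  2.82679211e+00]), 'force': array([-0.44799752, -0.10293155, -0.16050278]), 'moment': array([ 0.03305513, -0.02690871,  0.04083563]), 'grip_force': 0.0, 'grip_width': 0.0937595771592394}
top [[478.53111427470213, 0.0, 277.2107112416489], [0.0, 478.53111427470213, 209.14980810222548], [0.0, 0.0, 1.0]] [[0.0088, -0.9901, 0.1402, 0.3656], [-0.9999, -0.0101, -0.0081, 0.0299], [0.0094, -0.1401, -0.9901, 1.3135], [0.0, 0.0, 0.0, 1.0]]
neck_block [(0.6, [208.3, 163.8], 459), (0.34, [152.7, 158.2], 1037)]
jig [(0.7, [227.7, 342.1], 4435), (0.4, [230.7, 377.1], 230)]
ball [(0.58, [232.5, 378.3], 260)]
glue_bottle [(
[... 440 characters left out ...]
6302359306, 209.5503187527506], [0.0, 0.0, 1.0]] [[0.206, 0.7692, -0.6049, 1.2254], [0.9785, -0.1556, 0.1354, -0.1273], [0.01, -0.6198, -0.7847, 0.9371], [0.0, 0.0, 0.0, 1.0]]
neck_block [(0.92, [194.6, 379.4], 578), (0.29, [223.3, 210.2], 3385)]
jig [(0.68, [216.8, 209.2], 3356)]
ball [(0.72, [201.0, 182.9], 212)]
glue_bottle [(0.8, [225.3, 330.9], 659), (0.49, [162.2, 412.5], 891)]
spool_clamp [(0.64, [187.1, 308.5], 471)]
mug [(0.9, [165.6, 412.0], 858), (0.23, [199.6, 104.3], 311)]
glue_brush [(0.78, [271.8, 283.7], 672)]
screwdriver [(0.87, [199.7, 104.2], 279)]
lacquer_can [(0.72, [237.6, 406.4], 1269)]
maple_offcut [(0.75, [171.6, 271.8], 291)]
knob_base [(0.79, [217.5, 210.2], 3461)]
```

```bash
python3 - <<'E'
import cv2
a=cv2.imread("pics/top0.png")[110:310,70:490];cv2.imwrite("pics/top0c.png",cv2.resize(a,None,fx=1.9,fy=1.9,interpolation=cv2.INTER_CUBIC))
E
```

```text
(no output)
```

View pics/top0c.png

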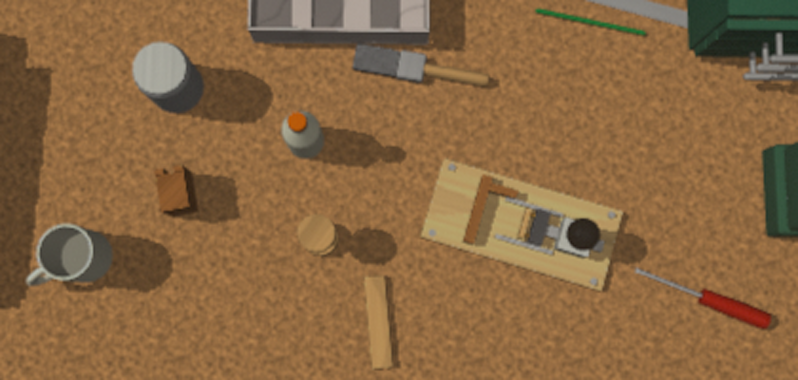

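View pics/scene0.png

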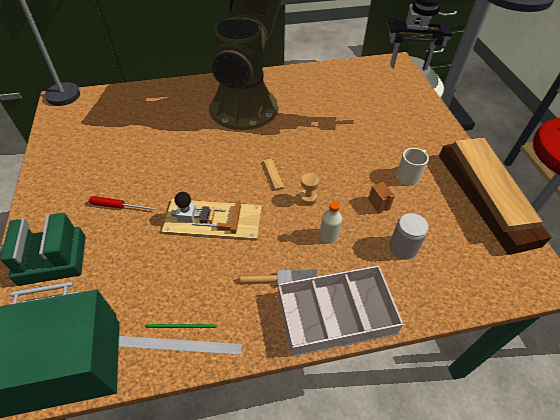

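The top picture shows the block at about (162,209) full-frame, with the groove on its image-up end. The jig is at about (343,228), with its fence to the left, stop above and ball at (377,233). The spool, bottle and mug stand clear of both.

```bash
cat > h.py <<'E'
import numpy as np,cv2
from scipy.spatial.transform import Rotation as R
def ray(c,px,T=None):
    """px (col,row) -> origin,dir world. T: world_from_tool for wrist"""
    K=c["K"]
    u=(px[0]-K[0,2])/K[0,0]; v=(px[1]-K[1,2])/K[1,1]
    if T is None: P=c["pose"]; d=np.array([u,v,1.])
    else:
        P=T@c["tool_from_camera"]; r=np.hypot(u,v)+1e-12
        d=np.array([u/r*np.sin(r),v/r*np.sin(r),np.cos(r)])
    return P[:3,3],P[:3,:3]@d/np.linalg.norm(d)
def hit(c,px,z,T=None):
    o,d=ray(c,px,T); return o+d*(z-o[2])/d[2]
def proj(c,p,T=None):
    K=c["K"]; P=c["pose"] if T is None else T@c["tool_from_camera"]
    q=(np.asarray(p)-P[:3,3])@P[:3,:3]
    if T is None: s=q[...,:2]/q[...,2:]
    else:
        n=np.linalg.norm(q[...,:2],axis=-1,keepdims=True); s=q[...,:2]/n*np.arctan2(n,q[...,2:])
    return s*[K[0,0],K[1,1]]+[K[0,2],K[1,2]]
def tri(rs):
    A=np.zeros((3,3));b=np.zeros(3)
    for o,d in rs:
        M=np.eye(3)-np.outer(d,d);A+=M;b+=M@o
    return np.linalg.solve(A,b)
def toolT(o):
    T=np.eye(4);T[:3,:3]=R.from_euler("xyz",o["eef_rot"]).as_matrix();T[:3,3]=o["ee_pos"];return T
E
python3 - <<'E'
import pickle,numpy as np,cv2
from h import *
d=pickle.load(open("d0.pkl","rb"));t,s=d["top"],d["scene"]
c=lambda r:r[0]["centre"][::-1]
for k in["neck_block","ball","glue_bottle","spool_clamp","mug","lacquer_can","screwdriver","maple_offcut"]:
    print(k,tri([ray(t,c(d["top",k])),ray(s,c(d["scene",k]))]).round(3))
m=d["top","jig"][0]["mask"].astype(np.uint8)
b=cv2.boxPoints(cv2.minAreaRect(cv2.findNonZero(m)))
w=np.array([hit(t,p,.012)[:2] for p in b]);print(w.round(3),w.mean(0))
for i in range(4):
    e=w[(i+1)%4]-w[i];print(np.linalg.norm(e).round(3),np.degrees(np.arctan2(e[1],e[0])).round(1))
from station import ctrl
o=ctrl.get_obs();w=ctrl.camera("wrist");print(w["K"],w["tool_from_camera"].round(4))
E
```

```text
neck_block [0.543 0.32  0.049]
ball [ 0.482 -0.24   0.081]
glue_bottle [0.627 0.147 0.057]
spool_clamp [0.476 0.122 0.052]
mug [0.447 0.464 0.043]
lacquer_can [0.696 0.344 0.039]
screwdriver [ 0.384 -0.468  0.025]
maple_offcut [0.363 0.033 0.019]
[[ 0.476 -0.016]
 [ 0.598 -0.051]
 [ 0.524 -0.315]
 [ 0.403 -0.277]] [ 0.50032214 -0.16463857]
0.127 -15.8
0.274 -105.8
0.126 162.6
0.271 74.4
[[325.1922621    0.         277.6743771 ]
 [  0.         325.1922621  205.11492974]
 [  0.           0.           1.        ]] [[ 1.000e-04 -9.648e-01 -2.628e-01  7.470e-02]
 [ 1.000e+00 -0.000e+00  5.000e-04 -9.000e-04]
 [-5.000e-04 -2.628e-01  9.648e-01 -1.780e-01]
 [ 0.000e+00  0.000e+00  0.000e+00  1.000e+00]]
```

>>> {"method": "move_arm", "body": {
  "increments": [
    [1,-0.3,-0.06,0,0,0,0],
    [1,-0.7,-0.13,0,0,0,0],
    [1,-0.7,-0.13,0,0,0,0],
    [1,-0.7,-0.13,0,0,0,0],
    [1,-0.7,-0.13,0,0,0,0],
    [1,-0.7,-0.13,0,0,0,0],
    [1,-0.7,-0.13,0,0,0,0],
    [1,-0.7,-0.13,0,0,0,0],
    [1,-0.7,-0.13,0,0,0,0],
    [1,-0.7,-0.13,0,0,0,0],
    [1,-0.7,-0.13,0,0,0,0],
    [1,-0.7,-0.13,0,0,0,0],
    [1,-0.4,-0.05,0,0,0,0],
    [1,0,0,0,0,0,0],
    [1,0,0,0,0,0,0],
    [1,0,0,0,0,0,0]
  ]
}}

```text
time_s: 2.85
ee_pos: [0.5452, 0.3199, 0.2055]
eef_rot: [-3.142, -0.0, 2.827]
force: [0.2, 0.8, -0.6]
grip_width: 0.0936
grip_force: 0.0
```

```bash
python3 - <<'E'
from station import ctrl
from h import *
import pickle
o=ctrl.get_obs();w=ctrl.camera("wrist");T=toolT(o);print(o["ee_pos"],o["eef_rot"],o["qpos"].round(3))
r=ctrl.cut_out("neck_block",w);print([(x["conf"],x["centre"]) for x in r])
cv2.imwrite("pics/w1.png",w["color"]);pickle.dump((o,w,r),open("w1.pkl","wb"))
E
```

```text
[0.54523885 0.31985633 0.20554248] [-3.14157355e+00 -1.11386339e-04  2.82732867e+00] [ 0.473  0.486  1.264  0.     1.391 -0.784]
[(0.7, [181.1, 279.3])]
```

View pics/w1.png

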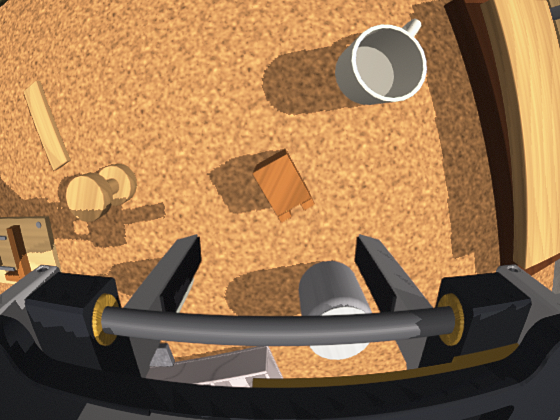

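The block shows at (281,184), top face visible, with the groove notch on its lower end near (300,210). The fingers stand clear of it. Next I fit its pose from the masks.

```bash
cat >> h.py <<'E'
def fitbox(views,dims,x0,z0=0.):
    """views: list of (cam,T,mask); fits x,y,yaw of box by IoU"""
    from scipy.optimize import minimize
    B=np.array([[sx*dims[0]/2,sy*dims[1]/2,z] for sx in(-1,1) for sy in(-1,1) for z in(z0,z0+dims[2])])
    def cost(p,full=False):
        c,s=np.cos(p[2]),np.sin(p[2])
        W=B.copy();W[:,0]=p[0]+c*B[:,0]-s*B[:,1];W[:,1]=p[1]+s*B[:,0]+c*B[:,1]
        out=[]
        for cam,T,m in views:
            h=cv2.convexHull((proj(cam,W,T)*16).astype(np.float32)).round().astype(np.int32)
            im=np.zeros(m.shape,np.uint8);cv2.fillConvexPoly(im,h,255,cv2.LINE_AA,4);f=im/255.
            out.append(np.minimum(f,m).sum()/np.maximum(f,m).sum())
        return out if full else -np.mean(out)
    best=min((minimize(cost,[x0[0],x0[1],x0[2]+a],method="Nelder-Mead",options=dict(initial_simplex=np.array([[x0[0],x0[1],x0[2]+a],[x0[0]+.01,x0[1],x0[2]+a],[x0[0],x0[1]+.01,x0[2]+a],[x0[0],x0[1],x0[2]+a+.2]]),xatol=1e-5,fatol=1e-6,maxiter=400)) for a in(-.4,-.2,0,.2,.4)),key=lambda r:r.fun)
    return best.x,cost(best.x,True)
E
python3 - <<'E'
import pickle
from h import *
o,w,r=pickle.load(open("w1.pkl","rb"));d=pickle.load(open("d0.pkl","rb"));T=toolT(o)
V=[(w,T,r[0]["mask"]),(d["scene"],None,d["scene","neck_block"][0]["mask"]),(d["top"],None,d["top","neck_block"][0]["mask"])]
for v in(V[:1],V[1:2],V[2:],V): print(fitbox(v,(.06,.04,.064),(.543,.32,0)))
p,_=fitbox(V,(.06,.04,.064),(.543,.32,0))
p1,_=fitbox(V[:1],(.06,.04,.064),(.543,.32,0))
im=w["color"].copy()
for q,col in((p,(0,255,0)),(p1,(255,0,0))):
    c,s=np.cos(q[2]),np.sin(q[2])
    for z in(0,.064):
        P=[[q[0]+c*a-s*b,q[1]+s*a+c*b,z] for a,b in((-.03,-.02),(.03,-.02),(.03,.02),(-.03,.02))]
        cv2.polylines(im,[proj(w,P,T).round().astype(int).reshape(-1,1,2)],True,col,1)
cv2.imwrite("pics/f1.png",cv2.resize(im[110:250,180:380],None,fx=4,fy=4,interpolation=cv2.INTER_NEAREST))
E
```

```text
(array([0.54222164, 0.32604588, 0.18394933]), [np.float64(0.9275422901008987)])
(array([0.54053775, 0.3243086 , 0.16395796]), [np.float64(0.9111476042074883)])
(array([0.54048439, 0.32725273, 0.28366082]), [np.float64(0.8267495516696319)])
(array([0.5415091 , 0.32583163, 0.19849564]), [np.float64(0.9213099834291617), np.float64(0.8969765181987036), np.float64(0.8138937438143572)])
```

View pics/f1.png

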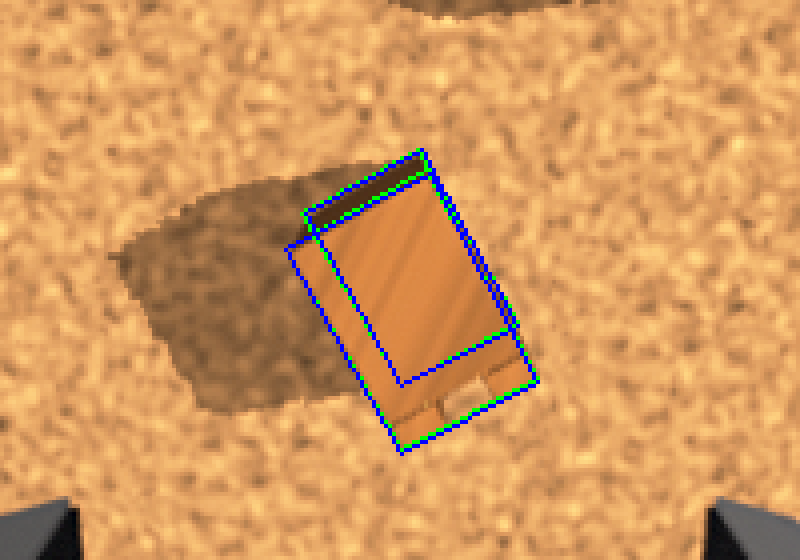

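The blue fit lies on the block edges: block at (0.542, 0.326), yaw 0.185.

>>> {"method": "move_arm", "body": {
  "increments": [
    [1,0,0,0,0,0,-0.125],
    [1,0,0,0,0,0,-0.125],
    [1,0,0,0,0,0,-0.125],
    [1,0,0,0,0,0,-0.125],
    [1,0.04,0.13,0.4,0,0,0],
    [1,0,0,0.6,0,0,0],
    [1,0,0,0.6,0,0,0],
    [1,0,0,0.6,0,0,0],
    [1,0,0,0.6,0,0,0],
    [1,0,0,0.5,0,0,0],
    [1,0,0,0.25,0,0,0],
    [1,0,0,0,0,0,0],
    [0.2,0,0,0,0,0,0],
    [0.2,0,0,0,0,0,0],
    [0.2,0,0,0,0,0,0],
    [0.2,0,0,0,0,0,0],
    [0.2,0,0,0,0,0,0],
    [0.2,0,0,0,0,0,0],
    [0.2,0,0,0,0,0,0]
  ],
  "force": 20
}}

```text
time_s: 4.85
ee_pos: [0.5427, 0.3257, 0.028]
eef_rot: [3.142, 0.0, -2.956]
force: [-0.4, 0.5, 0.5]
grip_width: 0.0415
grip_force: 0.2
```

>>> {"method": "move_arm", "body": {
  "increments": [
    [0.2,0,0,0,0,0,0],
    [0.2,0,0,0,0,0,0],
    [0.2,0,0,-0.2,0,0,0],
    [0.2,0,0,-0.5,0,0,0],
    [0.2,0,0,-0.6,0,0,0],
    [0.2,0,0,-0.6,0,0,0],
    [0.2,0,0,-0.6,0,0,0],
    [0.2,0,0,-0.6,0,0,0],
    [0.2,0,0,-0.2,0,0,0.115],
    [0.2,0,0,0,0,0,0.115],
    [0.2,0,0,0,0,0,0.115],
    [0.2,0,0,0,0,0,0.114],
    [0.2,0,0,0,0,0,0]
  ],
  "force": 30
}}

```text
time_s: 6.15
ee_pos: [0.5426, 0.3257, 0.1936]
eef_rot: [3.141, 0.0, 2.866]
force: [0.3, -1.8, -1.2]
grip_width: 0.0399
grip_force: 30.0
```

>>> {"method": "move_arm", "body": {
  "increments": [
    [0.2,-0.06,-0.34,0,0,0,0],
    [0.2,-0.12,-0.68,0,0,0,0],
    [0.2,-0.12,-0.68,0,0,0,0],
    [0.2,-0.12,-0.68,0,0,0,0],
    [0.2,-0.12,-0.68,0,0,0,0],
    [0.2,-0.12,-0.68,0,0,0,0],
    [0.2,-0.12,-0.68,0,0,0,0],
    [0.2,-0.12,-0.68,0,0,0,0],
    [0.2,-0.12,-0.68,0,0,0,0],
    [0.2,-0.12,-0.68,0,0,0,0],
    [0.2,-0.12,-0.68,0,0,0,0],
    [0.2,-0.12,-0.68,0,0,0,0],
    [0.2,-0.12,-0.68,0,0,0,0],
    [0.2,-0.06,-0.34,0,0,0,0],
    [0.2,0,0,0,0,0,0],
    [0.2,0,0,0,0,0,0],
    [0.2,0,0,0,0,0,0]
  ]
}}

```text
time_s: 7.85
ee_pos: [0.4983, -0.12, 0.1931]
eef_rot: [3.141, 0.0, 2.87]
force: [0.1, -0.5, -0.9]
grip_width: 0.0399
grip_force: 30.0
```

```bash
python3 - <<'E'
from station import ctrl
from h import *
import pickle
o=ctrl.get_obs();w=ctrl.camera("wrist");T=toolT(o);print(o["ee_pos"],o["eef_rot"],o["qpos"].round(3))
r=ctrl.cut_out("jig",w);print([(x["conf"],x["centre"]) for x in r])
b=ctrl.cut_out("ball",w);print([(x["conf"],x["centre"]) for x in b])
pickle.dump((o,w,r,b),open("w2.pkl","wb"))
d=pickle.load(open("d0.pkl","rb"))
V=[(w,T,r[0]["mask"]),(d["top"],None,d["top","jig"][0]["mask"])]
for v in V: print(fitbox([v],(.12,.27,.012),(.5,-.165,-.274)))
t=d["top"];im=w["color"].copy()
q,_=fitbox(V[1:],(.12,.27,.012),(.5,-.165,-.274))
M=lambda P:np.array([[q[0]+np.cos(q[2])*x-np.sin(q[2])*y,q[1]+np.sin(q[2])*x+np.cos(q[2])*y,z] for x,y,z in P])
for P in([(-.06,-.135,.012),(.06,-.135,.012),(.06,.135,.012),(-.06,.135,.012)],[(-.05,.06,.032),(.05,.06,.032),(.05,.075,.032),(-.05,.075,.032)],[(.03,.02,.032),(.042,.02,.032),(.042,.06,.032),(.03,.06,.032)]):
    cv2.polylines(im,[proj(w,M(P),T).round().astype(int).reshape(-1,1,2)],True,(0,255,0),1)
cv2.imwrite("pics/f2.png",cv2.resize(im,(800,600),interpolation=cv2.INTER_NEAREST))
if b: print("ball",tri([ray(w,b[0]["centre"][::-1],T),ray(t,d["top","ball"][0]["centre"][::-1]),ray(d["scene"],d["scene","ball"][0]["centre"][::-1])]), hit(w,b[0]["centre"][::-1],.085,T),M([(0,-.075,.085)]))
E
```

```text
[ 0.49834691 -0.12004682  0.193121  ] [3.14148678e+00 1.58937414e-04 2.86990548e+00] [-0.308  0.227  1.642  0.     1.272 -1.607]
[(0.57, [183.4, 225.5])]
[(0.79, [216.6, 153.7])]
(array([ 0.50091953, -0.16657748, -0.2783631 ]), [np.float64(0.7684152496317228)])
(array([ 0.50106504, -0.16497741, -0.2751793 ]), [np.float64(0.9646454764368969)])
ball [ 0.48148412 -0.24065912  0.08126   ] [ 0.48011622 -0.24046434  0.085     ] [[ 0.48068608 -0.23715565  0.085     ]]
```

View pics/f2.png

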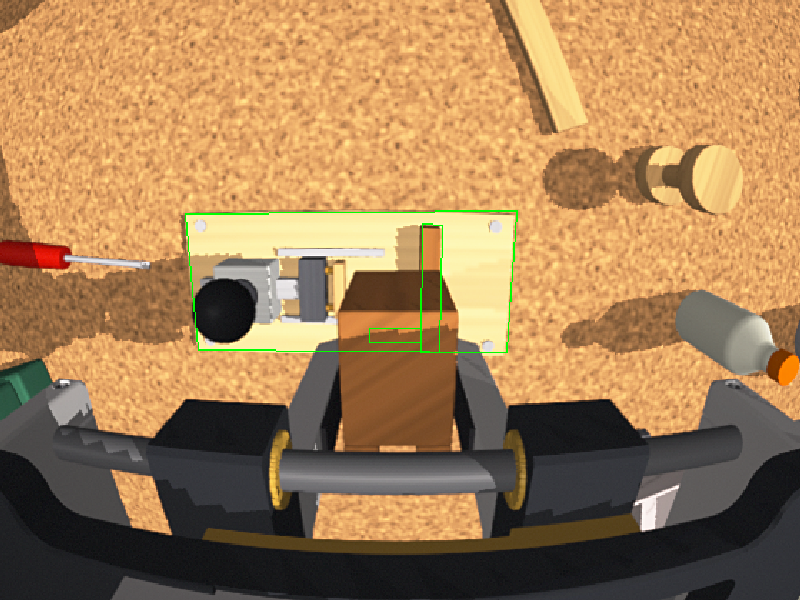

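The overlay fits the base and fence to about 1 mm, and the block hangs straight in the grip. Now lowering it into the pocket with a small gap to the stop and fence.

>>> {"method": "move_arm", "body": {
  "increments": [
    [0.2,-0.11,-0.07,0,0,0,0.004],
    [0.2,-0.11,-0.07,0.2,0,0,0],
    [0.2,0,0,0.5,0,0,0],
    [0.2,0,0,0.5,0,0,0],
    [0.2,0,0,0.5,0,0,0],
    [0.2,0,0,0.5,0,0,0],
    [0.2,0,0,0.4,0,0,0],
    [0.2,0,0,0.2,0,0,0],
    [0.2,0,0,0.1,0,0,0],
    [0.2,0,0,0,0,0,0],
    [0.2,0,0,0,0,0,0]
  ]
}}

```text
time_s: 9.1
ee_pos: [0.5074, -0.1308, 0.0487]
eef_rot: [-3.142, 0.001, 2.864]
force: [0.5, 0.1, -0.7]
grip_width: 0.0399
grip_force: 30.0
```

```bash
python3 - <<'E'
from station import ctrl
from h import *
o=ctrl.get_obs();w=ctrl.camera("wrist");print(o["ee_pos"],o["eef_rot"],o["force"],o["moment"])
cv2.imwrite("pics/w3.png",cv2.resize(w["color"][80:330,100:420],(800,625))[:600])
E
```

```text
[ 0.5073871  -0.13080942  0.04867032] [-3.14150493e+00  1.20286712e-03  2.86387420e+00] [ 0.52994237  0.09402996 -0.70290185] [-0.02085987 -0.01058894 -0.0305619 ]
```

View pics/w3.png

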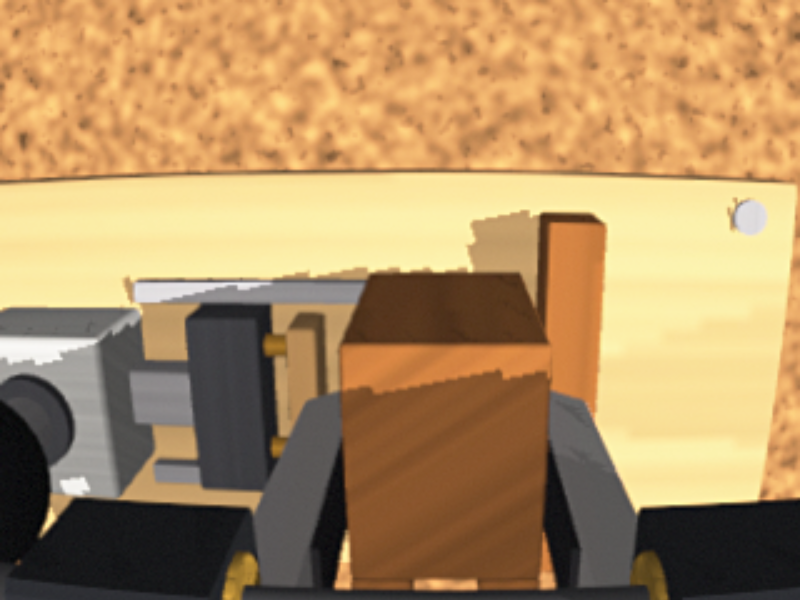

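The block hangs in the pocket, clear of the pad on the left and the fence on the right. I lower it to just above touching.

>>> {"method": "move_arm", "body": {
  "increments": [
    [0.2,0,0,0.07,0,0,0],
    [0.2,0,0,0.06,0,0,0],
    [0.2,0,0,0.02,0,0,0],
    [0.2,0,0,0,0,0,0]
  ]
}}

```text
time_s: 9.55
ee_pos: [0.5068, -0.1306, 0.0403]
eef_rot: [3.142, -0.0, 2.864]
force: [0.7, 0.7, -0.4]
grip_width: 0.0399
grip_force: 30.0
```

>>> {"method": "move_arm", "body": {
  "increments": [
    [0.2,0,0,0.01,0,0,0],
    [0.2,0,0,0.01,0,0,0],
    [0.2,0,0,0,0,0,0]
  ]
}}

```text
time_s: 9.85
ee_pos: [0.507, -0.1307, 0.04]
eef_rot: [-3.142, 0.0, 2.864]
force: [-1.9, 2.2, 5.1]
grip_width: 0.0399
grip_force: 30.0
```

>>> {"method": "move_arm", "body": {
  "increments": [
    [0.2,0,0,-0.006,0,0,0],
    [0.2,0,0.02,0,0,0,0],
    [0.2,0,0.02,0,0,0,0],
    [0.2,0,0.02,0,0,0,0],
    [0.2,0,0.01,0,0,0,0],
    [0.2,0,0,0,0,0,0]
  ]
}}

```text
time_s: 10.45
ee_pos: [0.5081, -0.1273, 0.0399]
eef_rot: [-3.141, 0.001, 2.864]
force: [0.1, -1.9, 4.5]
grip_width: 0.0399
grip_force: 30.0
```

>>> {"method": "move_arm", "body": {
  "increments": [
    [0.2,-0.02,0,0,0,0,0],
    [0.2,-0.01,0,0,0,0,0],
    [0.2,-0.01,0,0,0,0,0],
    [0.2,0,0,0,0,0,0]
  ]
}}

```text
time_s: 10.85
ee_pos: [0.5092, -0.1275, 0.04]
eef_rot: [3.141, -0.002, 2.864]
force: [-6.5, 0.8, 11.6]
grip_width: 0.0399
grip_force: 30.0
```

>>> {"method": "move_arm", "body": {
  "increments": [
    [0.2,0,0,-0.012,0,0,0],
    [0.2,0,0,0,0,0,0]
  ]
}}

```text
time_s: 11.05
ee_pos: [0.5096, -0.1276, 0.04]
eef_rot: [3.141, -0.0, 2.864]
force: [-0.3, -0.2, -0.0]
grip_width: 0.04
grip_force: 30.0
```

>>> {"method": "move_arm", "body": {
  "increments": [
    [0.2,-0.01,0,0,0,0,0],
    [0.2,-0.01,0,0,0,0,0],
    [0.2,0,0,0,0,0,0]
  ]
}}

```text
time_s: 11.35
ee_pos: [0.5108, -0.1281, 0.0402]
eef_rot: [3.142, -0.0, 2.864]
force: [0.2, 0.4, -0.8]
grip_width: 0.0402
grip_force: 30.0
```

>>> {"method": "move_arm", "body": {
  "increments": [
    [0.2,-0.01,0,0,0,0,0],
    [0.2,-0.01,0,0,0,0,0],
    [0.2,0,0,0,0,0,0]
  ]
}}

```text
time_s: 11.65
ee_pos: [0.5118, -0.1284, 0.0403]
eef_rot: [3.142, -0.0, 2.864]
force: [0.6, 0.2, -1.2]
grip_width: 0.0397
grip_force: 30.0
```

>>> {"method": "move_arm", "body": {
  "increments": [
    [0.2,-0.01,0,0,0,0,0],
    [0.2,0,0,0,0,0,0]
  ]
}}

```text
time_s: 11.85
ee_pos: [0.5122, -0.1285, 0.0403]
eef_rot: [-3.142, 0.0, 2.864]
force: [0.2, 0.8, -0.5]
grip_width: 0.0398
grip_force: 30.0
```

>>> {"method": "move_arm", "body": {
  "increments": [
    [0.2,-0.01,0,0,0,0,0],
    [0.2,-0.01,0,0,0,0,0],
    [0.2,0,0,0,0,0,0]
  ]
}}

```text
time_s: 12.15
ee_pos: [0.5131, -0.1288, 0.0403]
eef_rot: [-3.142, -0.0, 2.864]
force: [-0.8, -0.6, 1.2]
grip_width: 0.0399
grip_force: 30.0
```

>>> {"method": "move_arm", "body": {
  "increments": [
    [0.2,-0.01,0,0,0,0,0],
    [0.2,0,0,0,0,0,0]
  ]
}}

```text
time_s: 12.35
ee_pos: [0.5132, -0.1287, 0.0403]
eef_rot: [3.142, -0.001, 2.864]
force: [-5.5, 1.3, 2.7]
grip_width: 0.0398
grip_force: 30.0
```

>>> {"method": "move_arm", "body": {
  "increments": [
    [0.2,0.004,0.01,0,0,0,0],
    [0.2,0,0.01,0,0,0,0],
    [0.2,0,0,0,0,0,0]
  ]
}}

```text
time_s: 12.65
ee_pos: [0.5134, -0.1279, 0.0401]
eef_rot: [-3.141, -0.001, 2.864]
force: [-5.5, -1.2, -0.8]
grip_width: 0.0398
grip_force: 30.0
```

>>> {"method": "move_arm", "body": {
  "increments": [
    [0.2,0,0.01,0,0,0,0],
    [0.2,0,0,0,0,0,0]
  ]
}}

```text
time_s: 12.85
ee_pos: [0.5134, -0.1278, 0.0401]
eef_rot: [-3.141, -0.001, 2.864]
force: [-6.3, -5.5, -0.3]
grip_width: 0.0398
grip_force: 30.0
```

>>> {"method": "move_arm", "body": {
  "increments": [
    [0.2,0.002,-0.004,0.008,0,0,0],
    [0.2,0,0,0.004,0,0,0],
    [0.2,0,0,0,0,0,0]
  ]
}}

```text
time_s: 13.15
ee_pos: [0.5134, -0.1278, 0.04]
eef_rot: [-3.141, -0.0, 2.864]
force: [-7.9, -2.3, 5.2]
grip_width: 0.0395
grip_force: 30.0
```

>>> {"method": "move_arm", "body": {
  "increments": [
    [0.65,0,0,0,0,0,0],
    [0.65,0,0,0,0,0,0],
    [0.65,0,0,0,0,0,0],
    [0.65,0,0,0,0,0,0],
    [0.65,0,0,-0.1,0,0,0],
    [0.65,0,0,-0.4,0,0,0],
    [0.65,0,0,-0.5,0,0,0],
    [0.65,0,0,-0.5,0,0,0],
    [0.65,0,0,-0.5,0,0,0],
    [0.65,0,0,-0.5,0,0,0],
    [0.65,0,0,-0.5,0,0,0],
    [0.65,0,0,0,0,0,0],
    [0.65,0,0,0,0,0,0]
  ]
}}

```text
time_s: 14.45
ee_pos: [0.5137, -0.1275, 0.1899]
eef_rot: [-3.142, 0.001, 2.864]
force: [0.5, -0.3, -0.3]
grip_width: 0.0611
grip_force: 0.0
```

```bash
python3 - <<'E'
from station import ctrl
from h import *
import pickle
o=ctrl.get_obs();w=ctrl.camera("wrist");T=toolT(o);print(o["ee_pos"],o["eef_rot"],o["qpos"].round(3))
r=ctrl.cut_out("neck_block",w);print([(x["conf"],x["centre"]) for x in r])
b=ctrl.cut_out("ball",w);print([(x["conf"],x["centre"],hit(w,x["centre"][::-1],.085,T)) for x in b])
if r: print(fitbox([(w,T,r[0]["mask"])],(.06,.04,.064),(.513,-.127,-.276),.012))
pickle.dump((o,w,r,b),open("w4.pkl","wb"))
cv2.imwrite("pics/w4.png",cv2.resize(w["color"][100:310,120:400],(800,600)))
E
```

```text
[ 0.51371566 -0.12754679  0.18991225] [-3.14156545e+00  7.09090720e-04  2.86386005e+00] [-0.313  0.267  1.6   -0.     1.274 -1.606]
[(0.72, [192.3, 273.1])]
[(0.8, [202.3, 156.0], array([ 0.48168608, -0.23864566,  0.085     ]))]
(array([ 0.51345618, -0.12867205, -0.29087726]), [np.float64(0.9179881359155404)])
```

View pics/w4.png

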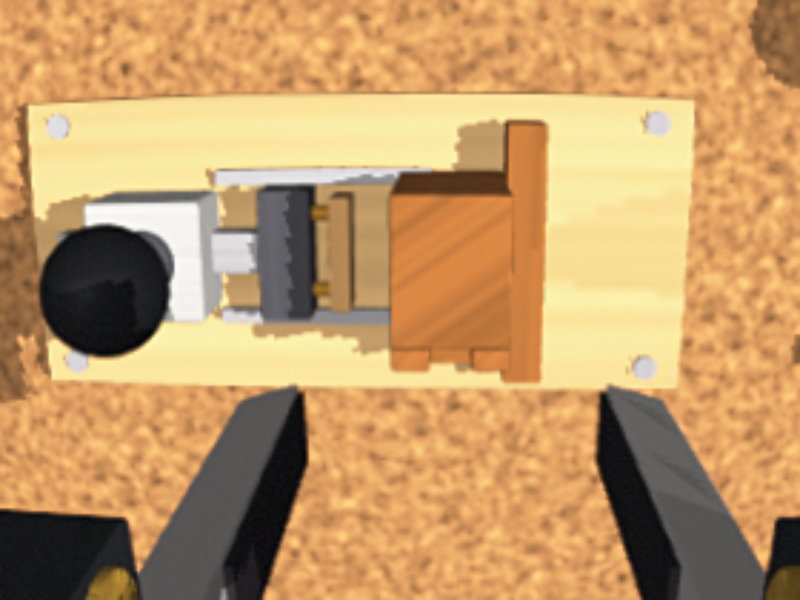

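The block sits upright against the stop and fence; the pad gap is visible at crop columns 353–390, and the ball is at (105,290). Moving onto the ball.

>>> {"method": "move_arm", "body": {
  "increments": [
    [0.75,0,-0.3,0,0,0,0],
    [0.75,0,-0.6,0,0,0,0],
    [0.75,0,-0.6,0,0,0,0],
    [0.75,0,-0.51,0,0,0,0],
    [0.75,0,-0.3,0,0,0,0],
    [0.75,0,0,0.3,0,0,0],
    [0.75,0,0,0.5,0,0,0],
    [0.75,0,0,0.5,0,0,0],
    [0.75,0,0,0.5,0,0,0],
    [0.75,0,0,0.4,0,0,0],
    [0.75,0,0,0.28,0,0,0],
    [0.75,0,0,0,0,0,0],
    [0.75,0,0,0,0,0,0]
  ]
}}

```text
time_s: 15.9
ee_pos: [0.4823, -0.2389, 0.0663]
eef_rot: [-3.142, 0.0, 2.864]
force: [-0.2, 0.5, 0.4]
grip_width: 0.0707
grip_force: 0.0
```

```bash
python3 - <<'E'
import pickle
from h import *
from station import ctrl
o,w,r,b=pickle.load(open("w4.pkl","rb"));T=toolT(o)
q=np.array([.5025,-.1663]);ax=np.array([.2725,.962])
for n,c,z in(("padtop",(353,195),.031),("padtop bot",(353,308),.031),("block",(391,200),.076),("jawfront",(315,192),.032)):
    p=hit(w,(120+c[0]*.35,100+c[1]*.35),z,T);print(n,((p[:2]-q)@ax).round(4))
o=ctrl.get_obs();print(o["ee_pos"],o["eef_rot"],o["force"],o["moment"],o["qpos"].round(3))
E
```

```text
padtop 0.0038
padtop bot 0.0027
block 0.0207
jawfront -0.0102
[ 0.482265   -0.23887522  0.06627746] [-3.14151428e+00  4.06222295e-04  2.86379282e+00] [-0.24826982  0.45368067  0.36161338] [-0.01295462 -0.00424039 -0.01725825] [-0.528  0.431  1.692  0.     1.018 -1.821]
```

Pad gap is about 17 mm, so contact should come near 1.1 rad. Gripping the ball at 60 N.

>>> {"method": "move_arm", "body": {
  "increments": [
    [0.3,0,0,0,0,0,0],
    [0.3,0,0,0,0,0,0],
    [0.3,0,0,0,0,0,0],
    [0.3,0,0,0,0,0,0],
    [0.3,0,0,0,0,0,0],
    [0.3,0,0,0,0,0,0]
  ],
  "force": 60
}}

```text
time_s: 16.5
ee_pos: [0.4823, -0.2384, 0.0661]
eef_rot: [3.141, 0.0, 2.864]
force: [-0.1, 4.4, 6.2]
grip_width: 0.0436
grip_force: 60.0
```

```bash
cat >s.py <<'E'
from station import ctrl
o=ctrl.get_obs();print(o["time_s"],o["ee_pos"].round(4),"yaw",o["eef_rot"][2].round(4),"F",o["force"].round(1),"M",o["moment"].round(3),"tau6",o["tau"][5].round(3),o["grip_width"].round(4),o["grip_force"])
E
python3 s.py
```

```text
Traceback (most recent call last):
  File "s.py", line 2, in <module>
    o=ctrl.get_obs();print(o["time_s"],o["ee_pos"].round(4),"yaw",o["eef_rot"][2].round(4),"F",o["force"].round(1),"M",o["moment"].round(3),"tau6",o["tau"][5].round(3),o["grip_width"].round(4),o["grip_force"])
                                                                                                                                                                        ^^^^^^^^^^^^^^^^^^^^^
AttributeError: 'float' object has no attribute 'round'
```

>>> {"method": "move_arm", "body": {
  "increments": [
    [0.3,0,0,0,0,0,0.05],
    [0.3,0,0,0,0,0,0.05],
    [0.3,0,0,0,0,0,0.05],
    [0.3,0,0,0,0,0,0.05],
    [0.3,0,0,0,0,0,0]
  ]
}}

```text
time_s: 17.0
ee_pos: [0.4822, -0.2389, 0.0662]
eef_rot: [-3.141, 0.001, 2.662]
force: [-2.0, 2.3, 5.4]
grip_width: 0.0434
grip_force: 60.0
```

```bash
sed -i 's/o\["grip_width"\].round(4)/round(o["grip_width"],4)/' s.py; python3 s.py
```

```text
17.0 [ 0.4822 -0.2389  0.0662] yaw 2.6624 F [-2.   2.3  5.4] M [0.268 0.237 0.001] tau6 0.825 0.0434 60.00256419181824
```

>>> {"method": "move_arm", "body": {
  "increments": [
    [0.3,0,0,0,0,0,0.06],
    [0.3,0,0,0,0,0,0.06],
    [0.3,0,0,0,0,0,0.06],
    [0.3,0,0,0,0,0,0.06],
    [0.3,0,0,0,0,0,0.06]
  ]
}}

```text
time_s: 17.5
ee_pos: [0.4818, -0.2394, 0.0661]
eef_rot: [-3.14, 0.001, 2.362]
force: [-4.2, -3.8, 4.9]
grip_width: 0.0432
grip_force: 60.0
```

```bash
python3 s.py; python3 - <<'E'
from station import ctrl
import cv2
w=ctrl.camera("wrist");cv2.imwrite("pics/w5.png",w["color"])
E
python3 s.py
```

```text
17.5 [ 0.4818 -0.2394  0.0661] yaw 2.3619 F [-4.2 -3.8  4.9] M [-0.583  0.948  0.4  ] tau6 -0.874 0.0432 60.001137256622314
17.55 [ 0.4817 -0.2394  0.0662] yaw 2.3578 F [-3.1 -3.2  6.1] M [-0.546  0.751  0.135] tau6 -0.5 0.0436 60.00196158885956
```

View pics/w5.png

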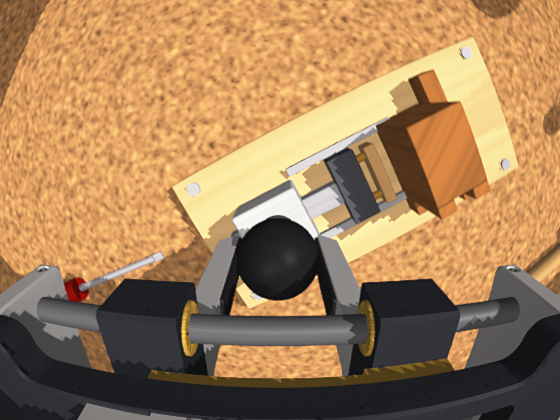

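Jaw and pad have advanced towards the block (pad near (380,170)), so the ball is turning without gross slip, and the block is still in place.

>>> {"method": "move_arm", "body": {
  "increments": [
    [0.3,0,0,0,0,0,0.06],
    [0.3,0,0,0,0,0,0.06],
    [0.3,0,0,0,0,0,0.06],
    [0.3,0,0,0,0,0,0.06],
    [0.3,0,0,0,0,0,0.06]
  ]
}}

```text
time_s: 18.05
ee_pos: [0.4812, -0.2398, 0.0661]
eef_rot: [-3.139, 0.001, 2.062]
force: [-9.4, -6.1, 8.6]
grip_width: 0.0434
grip_force: 60.0
```

```bash
cat > pad.py <<'E'
from station import ctrl
from h import *
import sys
o=ctrl.get_obs();w=ctrl.camera("wrist");T=toolT(o);print(o["time_s"],"yaw",o["eef_rot"][2].round(4),"F",o["force"].round(1),"M",o["moment"].round(3))
# rectified top view of the jig plane z=31mm: 4 px/mm, jig y -40..70 along columns, x -60..50 along rows
q=np.array([.5025,-.1663]);c,s=.962,-.2725
Y,X=np.meshgrid(np.arange(-40,70,.25)/1e3,np.arange(-40,45,.25)/1e3)
P=np.stack([q[0]+c*X-s*Y,q[1]+s*X+c*Y,np.full_like(X,.031)],-1)
m=proj(w,P,T).astype(np.float32)
im=cv2.remap(w["color"],m[...,0],m[...,1],cv2.INTER_LINEAR)
cv2.imwrite(sys.argv[1],cv2.resize(im,(800,620)));cv2.imwrite(sys.argv[1].replace("pics/","raw_"),w["color"])
E
python3 pad.py pics/p6.png
```

```text
18.05 yaw 2.0618 F [-9.4 -6.1  8.6] M [-1.183  1.748  0.414]
```

View pics/p6.png

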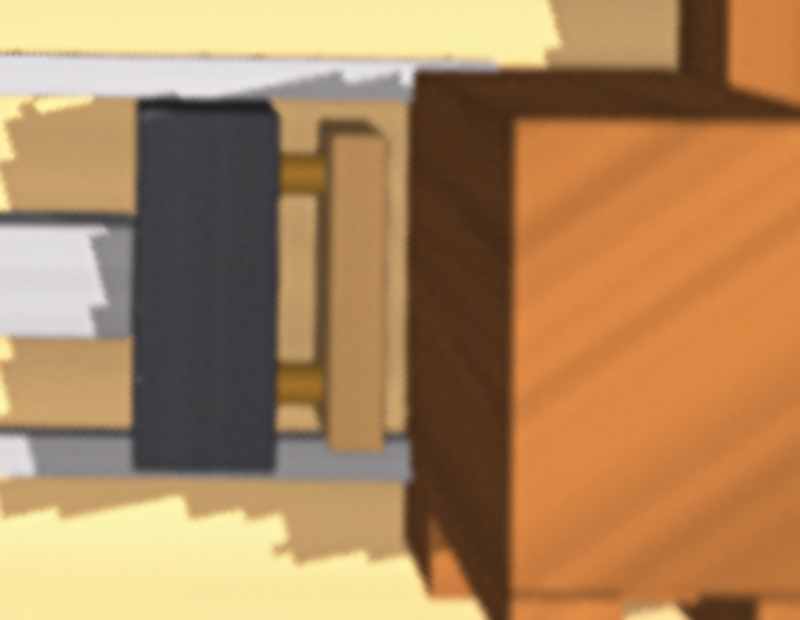

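Rectified view (7.27 px/mm): pad face at column 385, jig y ≈ +13 mm, about 7 mm short of the block. The side force shows the grip is a few mm off the ball's axis, so I re-centre before the clamping part.

>>> {"method": "move_arm", "body": {
  "increments": [
    [0.7,0,0,0,0,0,0],
    [0.7,0,0,0,0,0,0],
    [0.7,0,0,0,0,0,0],
    [0.7,0,0,0,0,0,0],
    [0.7,0,0,0,0,0,0]
  ]
}}

```text
time_s: 18.6
ee_pos: [0.4821, -0.2386, 0.0657]
eef_rot: [-3.142, -0.0, 2.064]
force: [0.1, 1.4, 0.9]
grip_width: 0.0659
grip_force: 0.0
```

```bash
python3 - <<'E'
from station import ctrl
from h import *
import pickle
from scipy.optimize import minimize
o=ctrl.get_obs();w=ctrl.camera("wrist");T=toolT(o);print(o["ee_pos"],o["eef_rot"])
b=ctrl.cut_out("ball",w)[0];print(b["conf"],hit(w,b["centre"][::-1],.085,T))
def fit(views,x0):
    yy,xx=np.mgrid[:420,:560]
    data=[]
    for cam,Tt,m in views:
        rows=np.argwhere(np.ones_like(m));pad=cv2.dilate(m.astype(np.uint8),np.ones((25,25)));px=np.argwhere(pad>0)
        o_=None;D=[]
        for r,c in px: o_,d=ray(cam,(c,r),Tt);D.append(d)
        data.append((o_,np.array(D),m[px[:,0],px[:,1]]))
    def cost(p):
        s=0
        for o_,D,m in data:
            v=np.array([p[0],p[1],.085])-o_;dist=np.linalg.norm(np.cross(D,v),axis=1)
            f=1/(1+np.exp((dist-.0225)/.0007));s+=((f-m)**2).mean()
        return s
    r=minimize(cost,x0,method="Nelder-Mead",options=dict(initial_simplex=[x0,[x0[0]+.004,x0[1]],[x0[0],x0[1]+.004]]));return r.x,r.fun
d=pickle.load(open("d0.pkl","rb"));o4,w4,_,b4=pickle.load(open("w4.pkl","rb"));o2,w2,_,b2=pickle.load(open("w2.pkl","rb"))
for n,v in(("now",(w,T,b["mask"])),("w4",(w4,toolT(o4),b4[0]["mask"])),("w2",(w2,toolT(o2),b2[0]["mask"])),("top",(d["top"],None,d["top","ball"][0]["mask"])),("scene",(d["scene"],None,d["scene","ball"][0]["mask"]))): print(n,fit([v],[.481,-.239]))
print(T[:3,:3].round(3).tolist())
E
```

```text
[ 0.4820544  -0.23855759  0.06568461] [-3.14155215e+00 -9.52090657e-05  2.06397812e+00]
0.62 [ 0.48120153 -0.23771753  0.085     ]
now (array([ 0.48084546, -0.23853219]), np.float64(0.015103589348581845))
w4 (array([ 0.48144976, -0.23861436]), np.float64(0.011685592868066277))
w2 (array([ 0.48107904, -0.23851278]), np.float64(0.01016151627209375))
top (array([ 0.48070309, -0.23718167]), np.float64(0.00595834286144529))
scene (array([ 0.4815071 , -0.23922836]), np.float64(0.006421557942464612))
[[-0.473, 0.881, -0.0], [0.881, 0.473, 0.0], [0.0, -0.0, -1.0]]
```

>>> {"method": "move_arm", "body": {
  "increments": [
    [0.7,0.02,-0.026,0,0,0,0],
    [0.7,0,0,0,0,0,0],
    [0.3,0,0,0,0,0,0],
    [0.3,0,0,0,0,0,0],
    [0.3,0,0,0,0,0,0],
    [0.3,0,0,0,0,0,0],
    [0.3,0,0,0,0,0,0]
  ],
  "force": 60
}}

```text
time_s: 19.4
ee_pos: [0.4803, -0.2384, 0.0658]
eef_rot: [-3.141, -0.0, 2.064]
force: [-0.8, -0.6, 0.2]
grip_width: 0.0433
grip_force: 60.0
```

```bash
python3 s.py
```

```text
19.4 [ 0.4803 -0.2384  0.0658] yaw 2.0638 F [-0.8 -0.6  0.2] M [-0.126  0.254  0.071] tau6 0.027 0.0433 60.00019133090973
```

>>> {"method": "move_arm", "body": {
  "increments": [
    [0.3,0,0,0,0,0,0.06],
    [0.3,0,0,0,0,0,0.06],
    [0.3,0,0,0,0,0,0.06],
    [0.3,0,0,0,0,0,0.06],
    [0.3,0,0,0,0,0,0.06]
  ]
}}

```text
time_s: 19.9
ee_pos: [0.4801, -0.2385, 0.0657]
eef_rot: [-3.141, 0.0, 1.762]
force: [-3.4, -1.4, 2.1]
grip_width: 0.0429
grip_force: 60.0
```

```bash
python3 pad.py pics/p7.png
```

```text
19.9 yaw 1.7619 F [-3.4 -1.4  2.1] M [-0.323  0.564  0.342]
```

View pics/p7.png

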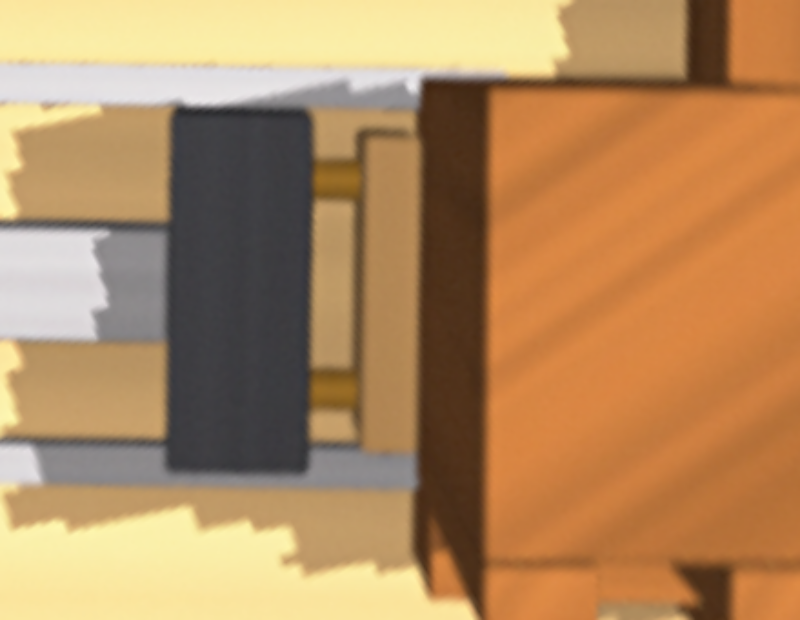

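Between the two views the jaw front moved from column 276 to 309, which is 4.5 mm for 0.30 rad, so there is no slip. The jaw-to-pad gap is unchanged at about 7.2 mm, with the pad about 2 mm short of the block. I measure that gap numerically from here.

>>> {"method": "move_arm", "body": {
  "increments": [
    [0.3,0,0,0,0,0,0.04],
    [0.3,0,0,0,0,0,0.04],
    [0.3,0,0,0,0,0,0.04]
  ]
}}

```text
time_s: 20.25
ee_pos: [0.4801, -0.2385, 0.0657]
eef_rot: [-3.141, 0.0, 1.644]
force: [-4.1, -1.9, 2.3]
grip_width: 0.0433
grip_force: 60.0
```

```bash
cat > gap.py <<'E'
from station import ctrl
from h import *
def edges(img,K,tfc,T):
    q=np.array([.5025,-.1663]);c,s=.962,-.2725
    Y,X=np.meshgrid(np.arange(-10,22,.1)/1e3,np.arange(-9,7,.25)/1e3)
    P=np.stack([q[0]+c*X-s*Y,q[1]+s*X+c*Y,np.full_like(X,.031)],-1)
    m=proj(dict(K=K,tool_from_camera=tfc),P,T).astype(np.float32)
    g=cv2.remap(img,m[...,0],m[...,1],cv2.INTER_CUBIC).astype(float).mean(2).mean(0)
    d=np.gradient(np.convolve(np.pad(g,4,"edge"),np.ones(9)/9,"valid"));y=np.arange(-10,22,.1)
    j=int(np.argmax(d));                       # jaw dark -> light
    k=j+20+int(np.argmax(d[j+20:j+90]))        # pad back shadow line -> pad top
    e=int(np.argmin(d))
    return y[j].round(2),y[k].round(2),"gap",(y[k]-y[j]).round(2),"d",d[j].round(1),d[k].round(1),"dark edge",y[e].round(2)
if __name__=="__main__":
    o=ctrl.get_obs();w=ctrl.camera("wrist")
    print(o["time_s"].__round__(2),"yaw",o["eef_rot"][2].round(4),"F",o["force"].round(1),"M",o["moment"].round(3))
    print(edges(w["color"],w["K"],w["tool_from_camera"],toolT(o)))
    for n,y,p in(("raw_p6.png",2.0618,[.4812,-.2398,.0661]),("raw_p7.png",1.7619,[.4801,-.2385,.0657])):
        print(n,edges(cv2.imread(n),w["K"],w["tool_from_camera"],toolT(dict(eef_rot=[3.1416,0,y],ee_pos=p))))
E
python3 gap.py
```

```text
20.25 yaw 1.6439 F [-4.1 -1.9  2.3] M [-0.331  0.841  0.449]
(np.float64(4.6), np.float64(11.4), 'gap', np.float64(6.8), 'd', np.float64(8.1), np.float64(5.6), 'dark edge', np.float64(10.1))
raw_p6.png (np.float64(-1.0), np.float64(6.1), 'gap', np.float64(7.1), 'd', np.float64(8.5), np.float64(5.1), 'dark edge', np.float64(16.6))
raw_p7.png (np.float64(3.0), np.float64(10.1), 'gap', np.float64(7.1), 'd', np.float64(8.8), np.float64(5.5), 'dark edge', np.float64(17.7))
```

>>> {"method": "move_arm", "body": {
  "increments": [
    [0.3,0,0,0,0,0,0.04],
    [0.3,0,0,0,0,0,0.04]
  ]
}}

```text
time_s: 20.5
ee_pos: [0.48, -0.2385, 0.0657]
eef_rot: [-3.141, 0.0, 1.565]
force: [-5.7, -2.0, 3.2]
grip_width: 0.0435
grip_force: 60.0
```

```bash
python3 gap.py|head -2
```

```text
20.5 yaw 1.5645 F [-5.7 -2.   3.2] M [-0.377  1.017  0.399]
(np.float64(5.7), np.float64(11.5), 'gap', np.float64(5.8), 'd', np.float64(7.4), np.float64(5.5), 'dark edge', np.float64(10.2))
```

>>> {"method": "move_arm", "body": {
  "increments": [
    [0.3,0,0,0,0,0,0.04],
    [0.3,0,0,0,0,0,0.04],
    [0.3,0,0,0,0,0,0.03]
  ]
}}

```text
time_s: 20.85
ee_pos: [0.4799, -0.2385, 0.0657]
eef_rot: [-3.14, 0.0, 1.455]
force: [-6.3, -2.3, 1.8]
grip_width: 0.0434
grip_force: 60.0
```

```bash
python3 gap.py|head -2
```

```text
20.85 yaw 1.4546 F [-6.3 -2.3  1.8] M [-0.411  1.141  0.484]
(np.float64(7.3), np.float64(11.6), 'gap', np.float64(4.3), 'd', np.float64(8.1), np.float64(5.1), 'dark edge', np.float64(19.0))
```

>>> {"method": "move_arm", "body": {
  "increments": [
    [0.3,0,0,0,0,0,0.03],
    [0.3,0,0,0,0,0,0.015],
    [0.3,0,0,0,0,0,0]
  ]
}}

```text
time_s: 21.2
ee_pos: [0.4799, -0.2385, 0.0657]
eef_rot: [-3.14, 0.0, 1.411]
force: [-7.4, -2.0, 2.3]
grip_width: 0.0434
grip_force: 60.0
```

```bash
python3 gap.py|head -2
```

```text
21.2 yaw 1.4106 F [-7.4 -2.   2.3] M [-0.383  1.156  0.274]
(np.float64(8.0), np.float64(11.6), 'gap', np.float64(3.6), 'd', np.float64(8.9), np.float64(5.0), 'dark edge', np.float64(19.0))
```

>>> {"method": "move_arm", "body": {
  "increments": [
    [0.75,0,0,0,0,0,0],
    [0.75,0,0,0,0,0,0],
    [0.75,0,0,0,0,0,0],
    [0.75,0,0,0,0,0,0],
    [0.75,0,0,0,0,0,0],
    [0.75,0,0,-0.2,0,0,0],
    [0.75,0,0,-0.5,0,0,0],
    [0.75,0,0,-0.5,0,0,0],
    [0.75,0,0,-0.5,0,0,0],
    [0.75,0,0,-0.5,0,0,0],
    [0.75,0,0,-0.3,0,0,0],
    [0.75,0,0,0,0,0,0],
    [0.75,0,0,0,0,0,0]
  ]
}}

```text
time_s: 22.55
ee_pos: [0.4803, -0.2383, 0.1906]
eef_rot: [3.142, -0.0, 1.409]
force: [0.0, 0.2, 0.1]
grip_width: 0.0705
grip_force: 0.0
```

```bash
python3 gap.py|head -2; python3 - <<'E'
from station import ctrl
from h import *
o=ctrl.get_obs();w=ctrl.camera("wrist");T=toolT(o)
r=ctrl.cut_out("neck_block",w);print(o["ee_pos"],r and fitbox([(w,T,r[0]["mask"])],(.06,.04,.064),(.513,-.127,-.276),.012))
E
```

```text
22.55 yaw 1.4088 F [0.  0.2 0.1] M [-0.098  0.076  0.03 ]
(np.float64(8.2), np.float64(12.2), 'gap', np.float64(4.0), 'd', np.float64(4.8), np.float64(1.6), 'dark edge', np.float64(19.3))
[ 0.48009326 -0.23819294  0.19001802] (array([ 0.51350665, -0.12829792, -0.26637575]), [np.float64(0.9086330190388566)])
```

```bash
python3 -c "
from station import ctrl
print(ctrl.hand_in())"
```

```text
the job is handed in; nothing more can be done
None
```

The neck block stands in the jig against the end stop and fence, clamped with the sprung pad squeezed about 3.5 mm (about 10 N) by camera measurement. A less sharp look after letting go read about 3.1 mm. The arm is clear of everything, and I handed the job in at about 23 s; no verdict came back.

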